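# Pack the printing kit into its fitted tray

### The arm

A 6-joint arm with a two-finger parallel gripper is mounted at the origin on a cart in front of the work surface, level with it; the furniture and walls round the work are solid. World frame = base frame: x ahead of the robot, y to its left, z up, the work surface at z = 0. Lengths are in mm, angles in rad, forces in N, time in s.
With the tool pointing down it reaches from about 350 to 875 mm from the base axis. Payload 4.2 kg.
Tool frame: the origin (TCP) lies between the finger pads; the fingertips stand 25 mm ahead of it and the grasp point (between the pads) lies 6 mm ahead of it; z points along the fingers, y is the line along which they close (so a half turn about z gives the same grasp; the last joint's range is limited). The gripper opens to 85 mm and grips with 20 to 120 N. Pads are 22 mm wide; open, the fingers measure 114 mm over their backs; the gripper's body (76 mm by 85 mm) begins 54 mm behind the grasp point. The pads swing forward as they close: fully open they stand 13 mm farther back than shut.
Start: joints at [1.378, 0.385, 0.008, 0, -1.194, -0.259], TCP at [272.832, 562.283, 256.312] pointing down, gripper open.
Joint ranges: [-3.14, 3.14], [-1.21, 2.06], [-1.07, 1.41], [-3.16, 2.05], [-2.99, -0.16], [-3.1, 3.1]. Speed limits (rad/s): [2.79, 2.79, 3.14, 3.14, 3.14, 3.14].

### API

Orientations are given as a unit quaternion [x, y, z, w].
In Python, from bench import arm gives the robot as it stands.
- The arm moves only by the shell command python3 -m pendant 'ROWS'. ROWS is JSON, a list of rows, each a list of 7 numbers: the shift along the tool's x, y, z in m, then the turn, a rotation vector about the tool's x, y, z in degrees, then the finger opening in m, from 0 to 0.0854. In form: [[x, y, z, wx, wy, wz, fingers], ...]. A call has 1 to 12 rows; each row shifts and turns the commanded pose from where the row before left it, along the tool's axes as they then stand; what a row does not reach is not made up. A row lasts 1/10 s, in which the tool goes at most 50 mm and 8.59 degrees, less where a joint would pass 70% of its speed; a pose out of reach is approached as far as the arm can. A call is refused whole if a number of a shift passes 0.05 or a number of a turn 8.59, either way. A call with a gripper value outside its range is refused whole. The fingers move at their own pace and stop on an object; the grip force is fixed at half the most. Time passes only in rows, so rows that do not move let the fingers close. It gives the time, the measured TCP pose, the force, the opening and the grip force at its end, in the units of the state.
- arm.read_state(): the state, without advancing time (a new reading comes with each control period).
- arm.get_image(name): name is "scene" or "top" or "wrist"; returns a dict with "image" (420x560x3 uint8, red, green, blue), "fx", "fy", "cx", "cy" (pixels), "xyz" and "rotation" of the camera in the world. Camera axes: x right, y down, z forward; pixel columns grow to the right and rows downward; lengths in mm; the calibration is good to about 2 mm. A picture is of the moment at which its call begins. There is no depth.
- arm.job_done(): hands the job in; it is judged then, once.
The state is a dict: "clock": time; "joints": joint angles; "joint_vel": joint speeds; "joint_efforts": joint torques, N m; "position": TCP position; "ee_rot": TCP orientation; "contact_force": force on the tool from outside, world axes, zero at the start; "wrist_torque": the same for the moment, N m; "gripper_width": finger opening in mm; "grasp_force": force on a finger pad.
Only numpy, scipy, OpenCV 4.12 (cv2) and the standard library are available. Lean on these libraries where they do the work, as an engineer would, in place of code of your own. Each camera call takes 0.05 s, during which the arm holds its last target. There are 200 camera calls.

### The job

Pack the relief-printing kit into the fitted birch tray for the next class: the brayer into its T-shaped recess with the roller in the cross-bar, the small yellow bottle upright in the round well beside the brayer's handle, the blue-capped tube flat in its slot, the purple jar upright in the large round well next to the slot and the small white cup upright in the other, each seated fully down on the floor of its pocket. The white-capped tube, the white-lidded jar and the pale green cup belong to somebody else: leave them where they are.

Things in the scene. Friction and masses are not known exactly. Their poses are not given: they have to be found in the camera images.
- insert_brayer: Fixed grey foam insert 178 (x) x 152 (y) x 19 mm in one half of a birch tray (walls 34, ends 61 mm high). Origin: centre of underside, 6 mm above the table. Pockets 14 deep, teal floor 5 mm above origin: T recess for the brayer (bar x 8..83, y -67..67; stem x -83..8, y -20..20; brayer's origin and axes on the insert's); round well d 44 at x -55, y -48 for the yellow bottle.
- insert_tube: Like insert_brayer (size, origin, pocket depth, floor), in the tray's other half; which half is which varies, the tray is turned up to 0.25 rad. Slot x -75..75, y -71..-17 mm (middle y -44) for a tube lying along x, either way round; round well d 81 at x 42, y 30 for the jar; round well d 64 at x -45, y 30 for the small white cup.
- brayer: Rubber ink roller with a reddish-brown wooden handle, lying flat, 151 x 118 x 38 mm, 0.2 kg; loose; origin at the centre of its underside, z up, x from handle to roller. Handle along x from x -76 to 20 mm, up to 24 mm wide (20 near x 5), 30 mm high, on y 0: grip it there, near x 5 mm. Roller across y, 38 mm diameter, 118 mm wide with its wire frame, axle at x 57 mm. The roller does not turn.
- tube_blue: White paint tube with a BLUE cap, lying, 42 x 136 x 28 mm, 0.03 kg; loose; origin at the centre of its underside, z up, y along the tube to the cap; grip it across x near its middle (about 32 mm wide there).
- jar_purple: Screw-top paint jar with a black lid and a PURPLE body, 67 mm diameter, 76 mm high, 0.3 kg, upright; loose; origin at the centre of its underside, z up. The lid is the part from 53 mm up.
- bottle_yellow: Small YELLOW dropper bottle, upright, 73 mm high, 0.04 kg; body 29 mm in diameter up to 48 mm, cap 21 mm above; loose; origin at the centre of its underside, z up.
- cup_white: Small plain WHITE lidded cup, 56 mm across its lid, narrower below, 44 mm high, 0.06 kg, upright; loose; origin at the centre of its underside, z up.
- tube_white: White paint tube with a WHITE cap, 34 x 136 x 28 mm, lying; not part of the kit; loose; origin at the centre of its underside, z up, y along the tube.
- jar_white: Screw-top jar with a WHITE lid and a white body, 69 mm diameter, 83 mm high, upright; not part of the kit; loose; origin at the centre of its underside, z up.
- cup_mint: Lidded cup of pale green (mint) paint, 71 mm across, 55 mm high; not part of the kit; loose; origin at the centre of its underside, z up.
There are look-alikes about, which are no part of the job. What is shaped like the bottle_yellow but orange or pink is not meant. Leave any turquoise look-alike of the cup_white alone.

How it is judged:
By the outcome, as a careful person would: the job done as asked, in the order asked, and still so for the second after the job is handed in, with the robot touching nothing.
It also fails if it takes over 112 s, if anything falls off the work surface, if the arm or the gripper's body presses on something with over 40 N, if the wrist force passes 120 N, or if a joint passes its speed limit or range.

## Working session

There is one attempt and no reset: what is moved stays moved. The work goes in short steps, Python scripts to look and compute and a shell command to move; the robot and the scene stay as the last step left them, time stands still between calls to the robot, and variables do not carry over. Pictures are saved under pics/ and viewed, at most 14 in all, crops included, and the job is handed in when it is done.

```bash
ls; mkdir -p pics; python3 - <<'E'
from bench import arm
import cv2
s=arm.read_state();print(s)
for n in ("scene","top"):
    d=arm.get_image(n);cv2.imwrite(f"pics/{n}0.png",d["image"][:,:,::-1]);print(n,{k:(v.tolist() if hasattr(v,'tolist') else v) for k,v in d.items() if k!="image"})
E
```

```text
pics
{'clock': 0.0, 'joints': array([ 1.37761346e+00,  3.85588261e-01,  6.59994491e-03, -5.01740683e-04,
       -1.19400059e+00, -2.58563062e-01]), 'joint_vel': array([-0.00043767, -0.00160927, -0.00127653,  0.00223067, -0.00070181,
        0.00053843]), 'joint_efforts': array([-3.43730580e-04, -3.92288053e+01,  1.88403332e+01,  4.18606684e+00,
       -4.62789059e-03,  1.07316362e-05]), 'position': array([272.60348601, 561.81803748, 255.19185268]), 'ee_rot': array([ 9.74577626e-01, -2.24047304e-01, -1.97214024e-04,  1.10332529e-03]), 'contact_force': array([-0.18719671,  0.32167941, -1.8300832 ]), 'wrist_torque': array([ 0.04467486, -0.03636096,  0.04716315]), 'grasp_force': 0.0, 'gripper_width': 85.28909022844756}
scene {'fx': 537.2289537819466, 'fy': 537.2289537819466, 'cx': 281.8812423707984, 'cy': 201.34200952037702, 'xyz': [-333.15243899265965, 1200.633056903382, 1038.965188404241], 'rotation': [-0.23791697111329574, 0.8515080243433475, -0.44633232040060417, 0.13826445349755212]}
top {'fx': 544.9407304343518, 'fy': 544.9407304343518, 'cx': 275.8198440945015, 'cy': 210.85970496879165, 'xyz': [-418.1632690475817, 9.543758034458232, 1855.2150739350302], 'rotation': [-0.6742400459769777, 0.7026833986802542, -0.16480943995701186, 0.15644248183017934]}
```

View pics/scene0.png

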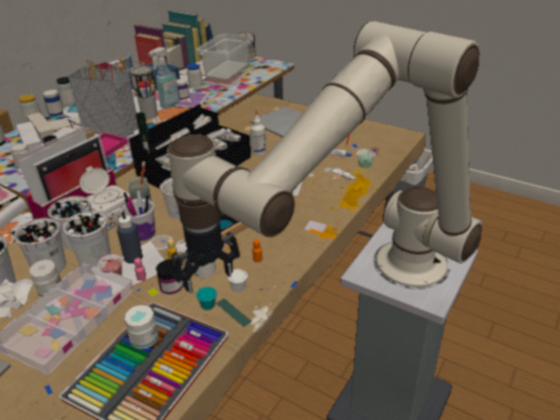

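View pics/top0.png

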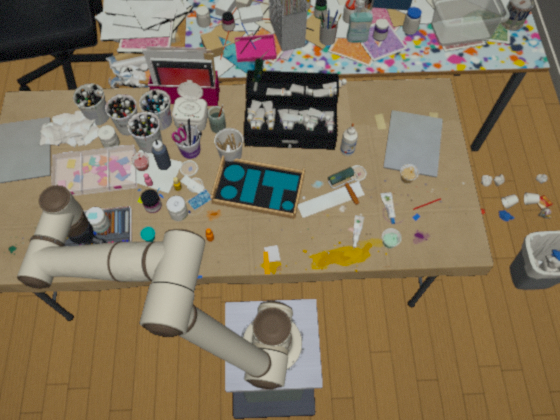

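The scene view shows the small white cup near (237,281), the purple jar at (170,277), and the yellow bottle behind the arm at about (170,250). In the top view the tray is at (258,187), the brayer at (345,190), the blue tube at (388,207), the white tube at (357,232) and the mint cup at (390,240).

```bash
cat > h.py <<'E'
import numpy as np, cv2, sys
from bench import arm
from scipy.spatial.transform import Rotation as R
def cam(n):
    d=arm.get_image(n); d["R"]=R.from_quat(d["rotation"]).as_matrix(); return d
def ray(d,u,v):
    r=d["R"]@np.array([(u-d["cx"])/d["fx"],(v-d["cy"])/d["fy"],1]); return np.array(d["xyz"]),r
def onz(d,u,v,z):
    o,r=ray(d,u,v); return (o+r*(z-o[2])/r[2])[:2]
def proj(d,p):
    c=d["R"].T@(np.array(p)-d["xyz"]); return c[0]/c[2]*d["fx"]+d["cx"],c[1]/c[2]*d["fy"]+d["cy"]
def yaw(q): # heading of tool x axis
    m=R.from_quat(q).as_matrix(); return np.arctan2(m[1,0],m[0,0])
def go(x,y,z,hy=None):
    """remaining shift in tool axes (m) and turn about tool z (deg) for hy = world heading (deg) of finger line"""
    s=arm.read_state(); m=R.from_quat(s["ee_rot"]).as_matrix()
    t=m.T@(np.array([x,y,z])-s["position"])/1000
    a=np.degrees(np.arctan2(m[1,1],m[0,1])); tilt=np.degrees(np.arccos(-m[2,2]))
    dw=None if hy is None else -((hy-a+90)%180-90)
    print("shift",t.round(4),"turn wz",None if dw is None else round(dw,1),"fingers heading",round(a,1),"tilt",round(tilt,2),"j6",round(s["joints"][5],2),"t",round(s["clock"],1))
def save(d,n,box=None,k=1):
    im=d["image"][:,:,::-1]
    if box: im=im[box[1]:box[3],box[0]:box[2]]
    cv2.imwrite(f"pics/{n}.png",cv2.resize(im,None,fx=k,fy=k,interpolation=cv2.INTER_CUBIC))
E
python3 - <<'E'
from h import *
d=cam("top"); save(d,"top1",(120,130,420,260),2.6)
for n,u,v,z in [("tray",258,187,25),("brayer",345,190,20),("blue",388,207,10),("wt",357,232,10),("mint",390,240,40),("jarP",150,196,76),("yb",177,183,60),("jarW",177,205,83)]: print(n,onz(d,u,v,z).round())
s=cam("scene");print("cup",onz(s,237,275,44).round(),"jarP",onz(s,170,270,76).round(), "yb",onz(s,170,242,73).round())
c=[proj(d,list(onz(s,237,275,44))+[44])];print(c)
w=cam("wrist");save(w,"w0");print(w["xyz"],arm.read_state()["position"])
E
```

```text
tray [589.  31.]
brayer [ 565. -301.]
blue [ 491. -459.]
wt [ 392. -330.]
mint [ 342. -440.]
jarP [539. 430.]
yb [599. 335.]
jarW [494. 328.]
cup [375. 341.] jarP [520. 444.] yb [605. 349.]
[(np.float64(173.85995121903247), np.float64(239.40835169101908))]
[346.07595045 526.60114111 373.87531523] [272.75875307 562.06588201 255.79956722]
```

View pics/top1.png

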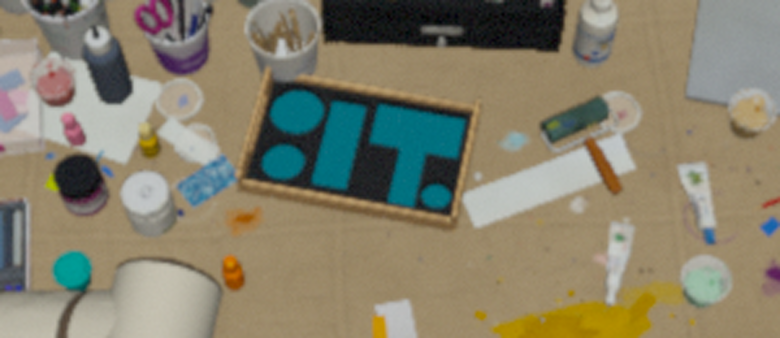

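View pics/w0.png

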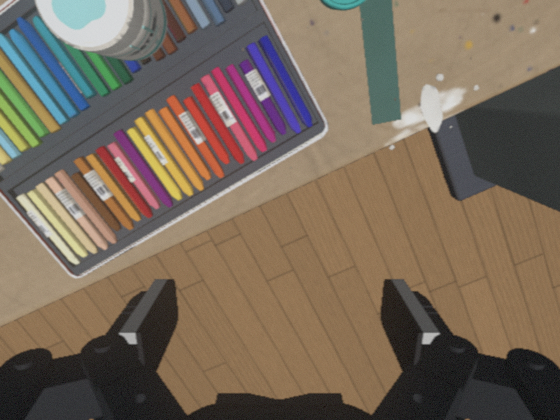

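```bash
python3 -m pendant '[[0.038,0.016,-0.015,0,0,0,0.085],[0.038,0.016,-0.015,0,0,0,0.085],[0.038,0.016,-0.015,0,0,0,0.085],[0.038,0.016,-0.015,0,0,0,0.085],[0.038,0.016,-0.015,0,0,0,0.085],[0,0,0,0,0,0,0.085],[0,0,0,0,0,0,0.085]]'
python3 - <<'E'
from h import *
w=cam("wrist");save(w,"w1");print(w["xyz"],w["fx"],arm.read_state()["joint_vel"].round(3))
np.save("w1.npy",w,allow_pickle=True)
go(589,31,400,90)
E
```

```text
clock: 0.95
position: [409.3, 406.6, 331.6]
ee_rot: [0.974, -0.225, -0.0, -0.0]
contact_force: [-0.1, 0.2, -0.1]
gripper_width: 85.1
grasp_force: 0.0
[482.57454441 370.82085449 449.79154818] 355.8646281885707 [ 0.024  0.012 -0.007 -0.001  0.001 -0.   ]
shift [ 0.3266  0.2595 -0.0692] turn wz -25.9 fingers heading -115.9 tilt 0.04 j6 0.05 t 1.0
```

View pics/w1.png

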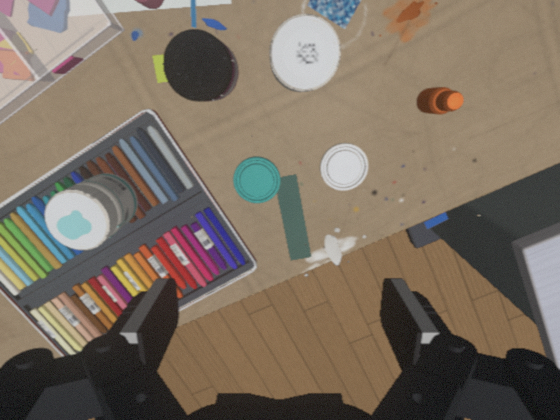

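The wrist view shows the purple jar's black lid at (199,63), the white-lidded jar at (305,52) and the small white cup at (345,167). The turquoise cup at (256,180) and the orange bottle at (440,100) are look-alikes.

```bash
python3 -m pendant '[[0.028,0.033,-0.01,0,0,0,0.085],[0.028,0.033,-0.01,0,0,0,0.085],[0.028,0.033,-0.01,0,0,0,0.085],[0.028,0.033,-0.01,0,0,0,0.085],[0.028,0.033,-0.01,0,0,0,0.085],[0.028,0.033,-0.01,0,0,0,0.085],[0.028,0.033,-0.01,0,0,0,0.085],[0.028,0.033,-0.01,0,0,0,0.085],[0.028,0.033,-0.01,0,0,0,0.085],[0,0,0,0,0,-8.5,0.085],[0,0,0,0,0,-8.5,0.085],[0,0,0,0,0,-8.5,0.085]]' | head -3;  python3 -m pendant '[[0,0,0,0,0,0,0.085]]' |head -2
python3 - <<'E'
from h import *
w=cam("wrist");save(w,"w2");print(w["xyz"])
np.save("w2.npy",w,allow_pickle=True)
go(589,31,400,90)
t=cam("top"); save(t,"top2"); np.save("top2.npy",t,allow_pickle=True)
# lids in w1
w1=np.load("w1.npy",allow_pickle=True).item()
hsv=cv2.cvtColor(w1["image"],cv2.COLOR_RGB2HSV)
def blob(m,box,name,z):
    k=np.zeros_like(m);x0,y0,x1,y1=box;k[y0:y1,x0:x1]=m[y0:y1,x0:x1]
    c=max(cv2.findContours(k,cv2.RETR_EXTERNAL,cv2.CHAIN_APPROX_NONE)[0],key=cv2.contourArea)
    e=cv2.fitEllipse(cv2.convexHull(c));print(name,e,onz(w1,*e[0],z).round(1), "mm/px",(450-z)/w1["fx"])
blob(((hsv[...,1]<40)&(hsv[...,2]>130)).astype(np.uint8),(305,135,385,200),"cup",44)
blob((hsv[...,2]<60).astype(np.uint8),(155,20,245,110),"jar",76)
E
```

```text
clock: 2.2
position: [505.9, 30.9, 420.3]
ee_rot: [1.0, 0.0, -0.001, 0.0]
clock: 2.3
position: [505.9, 31.2, 420.4]
[587.49830372  30.62155183 538.47181835]
shift [ 0.0832 -0.0005  0.0204] turn wz -0.5 fingers heading -90.5 tilt 0.08 j6 1.18 t 2.4
cup ((343.7526550292969, 166.4334716796875), (47.09403991699219, 49.34284591674805), 57.28962326049805) [376.5 340.3] mm/px 1.1408832680747996
jar ((197.85658264160156, 65.46135711669922), (65.23138427734375, 73.14266204833984), 145.14556884765625) [539.4 431.8] mm/px 1.0509614341378697
```

View pics/w2.png

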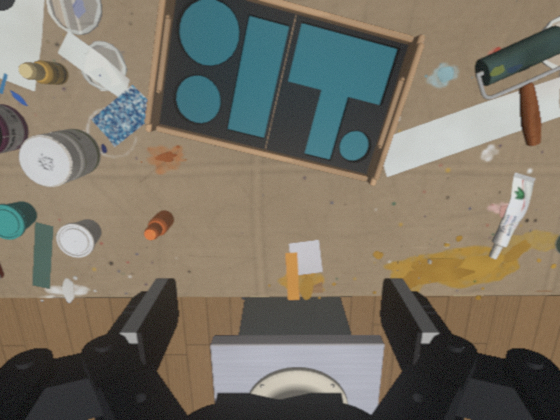

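The tray is fully in view. The T and its small well (354,146) are in the right half. The slot and the wells at (208,32) and (198,99) are in the left half. The brayer is at the upper right, with its handle at (531,115).

```bash
python3 -m pendant '[[-0.004,0.045,0.01,0,0,0,0.085],[-0.004,0.045,0.01,0,0,0,0.085],[-0.004,0.045,0.01,0,0,0,0.085],[-0.004,0.045,0.01,0,0,0,0.085],[-0.004,0.045,0.01,0,0,0,0.085],[-0.004,0.045,0.01,0,0,0,0.085],[-0.004,0.045,0.01,0,0,0,0.085],[0,0,0,0,0,0,0.085],[0,0,0,0,0,0,0.085]]' | head -2
cat > tray.py <<'E'
from h import *
w=np.load("w2.npy",allow_pickle=True).item()
hsv=cv2.cvtColor(w["image"],cv2.COLOR_RGB2HSV)
m=((abs(hsv[...,0].astype(int)-97)<12)&(hsv[...,1]>90)&(hsv[...,2]>60)).astype(np.uint8)
m[:,:165]=0;m[:,400:]=0;m[175:]=0
c=[k for k in cv2.findContours(m,cv2.RETR_EXTERNAL,cv2.CHAIN_APPROX_NONE)[0] if cv2.contourArea(k)>300]
P={}
for k in c:
    M=cv2.moments(k);u,v=M["m10"]/M["m00"],M["m01"]/M["m00"]
    p=onz(w,u,v,18);print(round(u),round(v),cv2.contourArea(k),p.round(1));P[round(u)//1]=p
E
python3 - <<'E'
exec(open("tray.py").read())
b=cam("wrist");save(b,"w3");np.save("w3.npy",b,allow_pickle=True);print(b["xyz"])
E
```

```text
clock: 3.3
position: [475.6, -285.2, 350.4]
354 145 638.0 [512.5 -77. ]
198 99 1610.0 [578.6 144.1]
338 78 7437.0 [604.5 -49.4]
257 76 4488.5 [608.1  60.8]
209 32 3090.5 [662.6 122.9]
[ 557.27872122 -286.19689617  468.48449429]
```

View pics/w3.png

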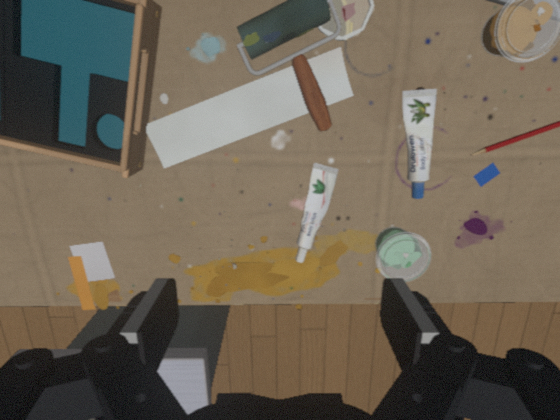

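```bash
python3 - <<'E'
from h import *
w=np.load("w2.npy",allow_pickle=True).item();I=w["image"]
print("row78",[tuple(int(t) for t in I[78,x]) for x in range(222,304,2)])
print("row99",[tuple(int(t) for t in I[99,x]) for x in range(168,232,2)])
b=np.load("w3.npy",allow_pickle=True).item()
h=cv2.cvtColor(b["image"],cv2.COLOR_RGB2HSV)
m=(((h[...,0]<12)|(h[...,0]>172))&(h[...,1]>115)).astype(np.uint8)
k=np.zeros_like(m);k[40:145,280:345]=m[40:145,280:345]
c=max(cv2.findContours(k,cv2.RETR_EXTERNAL,cv2.CHAIN_APPROX_NONE)[0],key=cv2.contourArea)
P=np.array([onz(b,*q[0],18) for q in c],np.float32)
r=cv2.minAreaRect(P);print(r,cv2.contourArea(c));print(cv2.boxPoints(r).round(1))
mu=P.mean(0);v=np.linalg.svd(P-mu)[2][0];print(mu,v,np.degrees(np.arctan2(v[1],v[0])), ((P-mu)@v).min(),((P-mu)@v).max())
E
```

```text
row78 [(54, 61, 62), (51, 57, 56), (49, 56, 59), (50, 59, 60), (45, 51, 57), (52, 57, 60), (50, 55, 57), (47, 61, 69), (55, 109, 121), (60, 117, 128), (60, 116, 127), (67, 121, 131), (62, 116, 128), (65, 119, 130), (60, 114, 125), (62, 117, 130), (62, 117, 130), (61, 117, 130), (62, 118, 128), (62, 117, 129), (63, 116, 129), (60, 117, 129), (59, 116, 128), (64, 119, 132), (61, 116, 128), (61, 116, 129), (64, 121, 132), (60, 108, 118), (50, 63, 66), (76, 71, 68), (79, 76, 71), (51, 56, 59), (53, 59, 61), (60, 90, 96), (63, 120, 131), (64, 118, 130), (63, 120, 131), (68, 123, 134), (67, 122, 132), (63, 119, 131), (66, 121, 135)]
row99 [(60, 57, 58), (54, 56, 53), (52, 53, 50), (38, 39, 40), (60, 95, 103), (61, 110, 122), (65, 114, 125), (64, 113, 125), (60, 111, 121), (64, 113, 123), (66, 115, 127), (59, 109, 123), (65, 116, 127), (65, 116, 126), (63, 115, 125), (65, 116, 127), (64, 114, 127), (61, 115, 124), (62, 114, 125), (59, 112, 122), (61, 114, 125), (64, 115, 126), (60, 113, 126), (63, 116, 128), (60, 113, 128), (60, 112, 124), (51, 78, 85), (56, 60, 61), (54, 59, 61), (51, 55, 57), (48, 52, 52), (49, 56, 57)]
((554.4092407226562, -325.3806457519531), (90.39269256591797, 19.166244506835938), 22.69418716430664) 935.0
[[ 509.  -334. ]
 [ 516.4 -351.7]
 [ 599.8 -316.8]
 [ 592.4 -299.1]]
[ 554.9817  -324.97894] [-0.9174361  -0.39788303] -156.55411 -44.47284 45.865143
```

```bash
cat >> tray.py <<'E'
print("R",w["R"].round(3).tolist())
for z in (11,18,25):
  for k in c:
    G=np.array([onz(w,*q[0],z) for q in k],np.float32)
    r=cv2.minAreaRect(G);print(z,len(k),"area",round(cv2.contourArea(G)),np.round(r[0],1),np.round(r[1],1),round(r[2],1))
E
python3 tray.py; python3 -c "
from h import *
go(587,-311,100,113)"
```

```text
354 145 638.0 [512.5 -77. ]
198 99 1610.0 [578.6 144.1]
338 78 7437.0 [604.5 -49.4]
257 76 4488.5 [608.1  60.8]
209 32 3090.5 [662.6 122.9]
R [[-0.007, -0.948, -0.318], [-1.0, 0.006, 0.003], [-0.001, 0.318, -0.948]]
11 82 area 1374 [511.5 -78.1] [41.8 43.2] 46.9
11 130 area 3077 [578.1 145.8] [62.7 63.4] 89.6
11 418 area 13515 [577.2 -44.2] [135.6 167.2] 75.8
11 297 area 8118 [603.6  62.4] [ 56.1 151.5] 76.0
11 181 area 5004 [661.8 124.2] [80.6 78.7] 89.6
18 82 area 1338 [512.5 -76.6] [41.3 42.7] 46.9
18 130 area 2995 [578.2 144.2] [61.8 62.6] 89.6
18 418 area 13159 [577.4 -43.2] [133.8 165. ] 75.8
18 297 area 7904 [603.4  62. ] [ 55.3 149.5] 76.0
18 181 area 4873 [660.9 123. ] [79.5 77.6] 89.6
25 82 area 1302 [513.5 -75.2] [40.7 42.1] 46.9
25 130 area 2915 [578.3 142.7] [61.  61.8] 89.6
25 418 area 12807 [577.5 -42.2] [132.  162.8] 75.8
25 297 area 7693 [603.2  61.5] [ 54.6 147.5] 76.0
25 181 area 4742 [659.9 121.7] [78.4 76.6] 89.6
shift [0.1114 0.0257 0.251 ] turn wz -23.5 fingers heading -90.5 tilt 0.03 j6 1.81 t 3.4
```

```bash
python3 -m pendant '[[0.0186,0.0043,0.0417,0,0,0,0.06],[0.0186,0.0043,0.0417,0,0,0,0.06],[0.0186,0.0043,0.0417,0,0,0,0.06],[0.0186,0.0043,0.0417,0,0,0,0.06],[0.0186,0.0043,0.0417,0,0,0,0.06],[0.0186,0.0043,0.0417,0,0,0,0.06],[0,0,0,0,0,-7.8,0.06],[0,0,0,0,0,-7.8,0.06],[0,0,0,0,0,-7.8,0.06],[0,0,0,0,0,0,0.06]]' | head -2
python3 - <<'E'
from h import *
go(587,-311,36,113)
d=cam("wrist");save(d,"w4")
E
```

```text
clock: 4.35
position: [588.4, -309.4, 101.6]
shift [-0.002   0.0009  0.0656] turn wz 0.1 fingers heading -66.9 tilt 0.05 j6 2.22 t 4.3
```

View pics/w4.png

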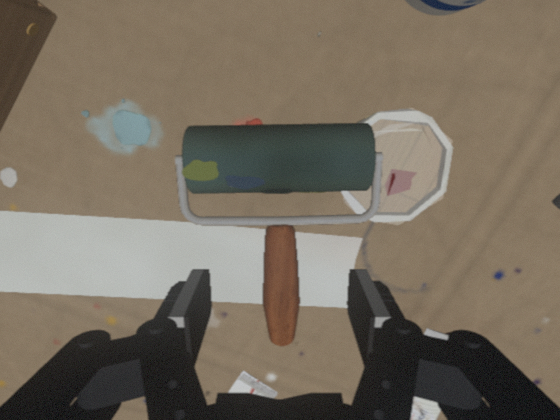

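The brayer handle is centred between the fingers at (281,290), and the roller is squarely ahead of it. I'll descend and grip.

```bash
python3 -m pendant '[[-0.002,0.001,0.03,0,0,0,0.06],[0,0,0.025,0,0,0,0.06],[0,0,0.011,0,0,0,0.06],[0,0,0,0,0,0,0.01],[0,0,0,0,0,0,0.01],[0,0,0,0,0,0,0.01],[0,0,0,0,0,0,0.01],[0,0,0,0,0,0,0.01],[0,0,0,0,0,0,0.01]]'; python3 -m pendant '[[0,0,-0.02,0,0,0,0.01],[0,0,-0.04,0,0,0,0.01],[0,0,-0.04,0,0,0,0.01],[0,0,0,0,0,0,0.01]]'
python3 - <<'E'
from h import *
go(582,-45.3,140,-14.1+90)
d=cam("scene");save(d,"s4")
E
```

```text
clock: 5.3
position: [586.8, -313.0, 37.0]
ee_rot: [0.98, 0.2, 0.001, 0.001]
contact_force: [-0.7, 3.0, 6.6]
gripper_width: 16.9
grasp_force: 58.6
clock: 5.7
position: [589.1, -314.5, 141.9]
ee_rot: [0.98, 0.2, 0.005, 0.004]
contact_force: [1.5, -0.6, -1.6]
gripper_width: 16.8
grasp_force: 58.6
shift [ 0.0989 -0.2505  0.0005] turn wz 37.1 fingers heading -67.0 tilt 0.75 j6 2.22 t 5.7
```

```bash
python3 -m pendant '[[0.0165,-0.0418,0,0,0,0,0.01],[0.0165,-0.0418,0,0,0,0,0.01],[0.0165,-0.0418,0,0,0,0,0.01],[0.0165,-0.0418,0,0,0,0,0.01],[0.0165,-0.0418,0,0,0,0,0.01],[0.0165,-0.0418,0,0,0,0,0.01],[0,0,0,0,0,7.4,0.01],[0,0,0,0,0,7.4,0.01],[0,0,0,0,0,7.4,0.01],[0,0,0,0,0,7.4,0.01],[0,0,0,0,0,7.4,0.01],[0,0,0,0,0,0,0.01]]'
python3 - <<'E'
from h import *
go(582,-45.3,53,-14.1+90)
d=cam("wrist");save(d,"w5")
E
```

```text
clock: 6.95
position: [577.4, -43.6, 133.2]
ee_rot: [0.993, -0.122, -0.002, 0.0]
contact_force: [0.6, -0.5, -2.4]
gripper_width: 16.8
grasp_force: 59.2
shift [0.0052 0.0005 0.0802] turn wz 0.1 fingers heading -104.0 tilt 0.22 j6 1.12 t 7.0
```

View pics/w5.png

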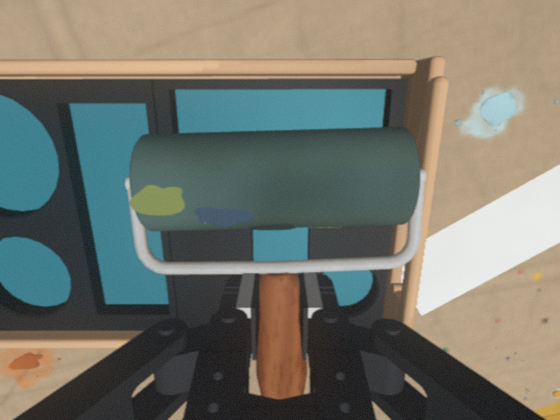

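The brayer hangs level over the T, with the roller centred on the cross-bar at (275,180).

```bash
python3 -m pendant '[[0.003,0,0.03,0,0,0,0.01],[0.002,0,0.025,0,0,0,0.01],[0,0,0.015,0,0,0,0.01],[0,0,0.008,0,0,0,0.01],[0,0,0,0,0,0,0.01]]'
python3 - <<'E'
from h import *
go(582,-45.3,49,-14.1+90)
E
```

```text
clock: 7.5
position: [582.6, -44.8, 55.5]
ee_rot: [0.993, -0.121, -0.002, 0.0]
contact_force: [0.2, 0.3, -2.7]
gripper_width: 16.8
grasp_force: 59.2
shift [-0.0005  0.0006  0.0065] turn wz 0.2 fingers heading -103.9 tilt 0.2 j6 1.13 t 7.5
```

```bash
python3 -m pendant '[[0,0,0.003,0,0,0,0.01],[0,0,0.002,0,0,0,0.01],[0,0,0,0,0,0,0.01]]'; python3 -m pendant '[[0,0,0.002,0,0,0,0.01],[0,0,0,0,0,0,0.01]]'
```

```text
clock: 7.8
position: [583.9, -44.5, 52.6]
ee_rot: [0.993, -0.122, 0.0, -0.0]
contact_force: [-0.4, 0.9, -2.6]
gripper_width: 17.1
grasp_force: 59.2
clock: 8.0
position: [583.6, -44.6, 50.2]
ee_rot: [0.993, -0.122, 0.0, -0.0]
contact_force: [-1.4, -1.0, -1.8]
gripper_width: 16.6
grasp_force: 59.2
```

```bash
python3 -m pendant '[[-0.001,0,0.002,0,0,0,0.01],[0,0,0,0,0,0,0.01]]'; python3 -m pendant '[[0,0,0.001,0,0,0,0.01],[0,0,0,0,0,0,0.01]]'
```

```text
clock: 8.2
position: [583.0, -44.3, 48.3]
ee_rot: [0.993, -0.122, 0.0, -0.0]
contact_force: [1.1, 0.4, -1.2]
gripper_width: 16.3
grasp_force: 59.4
clock: 8.4
position: [582.9, -44.3, 48.0]
ee_rot: [0.993, -0.122, 0.0, 0.0]
contact_force: [-0.7, 0.7, 3.9]
gripper_width: 16.6
grasp_force: 59.9
```

```bash
python3 -m pendant '[[0,0,0,0,0,0,0.035],[0,0,0,0,0,0,0.035],[0,0,0,0,0,0,0.035],[0,0,-0.02,0,0,0,0.035],[0,0,-0.04,0,0,0,0.035],[0,0,-0.04,0,0,0,0.035]]'; python3 -m pendant '[[-0.018,-0.0384,-0.0125,0,0,0,0.05],[-0.018,-0.0384,-0.0125,0,0,0,0.05],[-0.018,-0.0384,-0.0125,0,0,0,0.05],[-0.018,-0.0384,-0.0125,0,0,0,0.05],[-0.018,-0.0384,-0.0125,0,0,0,0.05],[-0.018,-0.0384,-0.0125,0,0,0,0.05],[-0.018,-0.0384,-0.0125,0,0,0,0.05],[-0.018,-0.0384,-0.0125,0,0,0,0.05],[-0.018,-0.0384,-0.0125,0,0,0,0.05],[0,0,0,0,0,0,0.05],[0,0,0,0,0,0,0.05]]'
python3 - <<'E'
from h import *
d=cam("wrist");save(d,"w6");np.save("w6.npy",d,allow_pickle=True);print(d["xyz"])
t=cam("top");save(t,"top6",(205,145,315,225),5)
E
```

```text
clock: 9.0
position: [582.4, -44.4, 147.3]
ee_rot: [0.993, -0.122, -0.001, 0.0]
contact_force: [0.8, 0.3, 0.4]
gripper_width: 35.1
grasp_force: 0.0
clock: 10.1
position: [508.5, 331.1, 259.4]
ee_rot: [0.993, -0.121, -0.0, -0.0]
contact_force: [-0.3, -0.1, -0.3]
gripper_width: 50.0
grasp_force: 0.0
[587.63847304 311.46023418 377.55887015]
```

View pics/w6.png

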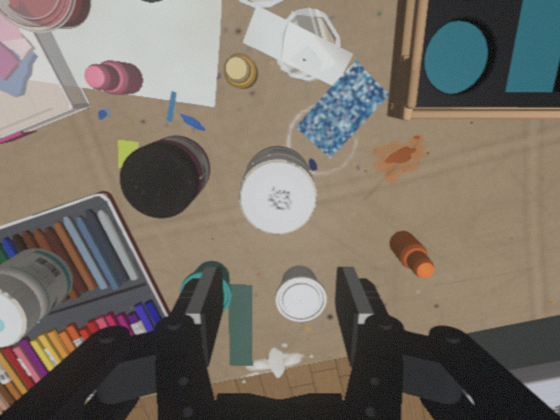

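The yellow bottle is at (240,70) with its cap at about (237,67). The jars are clear of it, and a flat tag lies to its right.

```bash
python3 - <<'E'
from h import *
w=np.load("w6.npy",allow_pickle=True).item()
h=cv2.cvtColor(w["image"],cv2.COLOR_RGB2HSV)
m=((h[...,0]>15)&(h[...,0]<32)&(h[...,1]>95)).astype(np.uint8);k=np.zeros_like(m);k[40:100,210:270]=m[40:100,210:270]
c=max(cv2.findContours(k,cv2.RETR_EXTERNAL,cv2.CHAIN_APPROX_NONE)[0],key=cv2.contourArea)
print(cv2.boundingRect(c),cv2.contourArea(c),cv2.fitEllipse(c))
for y in range(52,92,5):print([tuple(int(t) for t in w["image"][y,x]) for x in range(218,264,5)])
print(onz(w,237,67,73))
# predicted outline for bottle at p
for p in (onz(w,237,67,73),):
  for r,z in ((10.5,73),(14.5,48),(14.5,0)):
    q=np.array([proj(w,[p[0]+r*np.cos(a),p[1]+r*np.sin(a),z]) for a in np.linspace(0,6.28,24)]);print(z,q.min(0).round(),q.max(0).round())
E
```

```text
(224, 53, 33, 35) 280.5 ((239.18978881835938, 70.06598663330078), (29.716951370239258, 33.81669998168945), 143.33932495117188)
[(174, 170, 159), (149, 132, 114), (150, 134, 114), (150, 135, 115), (146, 126, 106), (147, 132, 110), (148, 132, 116), (150, 134, 112), (149, 133, 110), (177, 172, 164)]
[(172, 168, 158), (151, 136, 114), (142, 124, 100), (161, 148, 113), (163, 148, 113), (157, 132, 88), (139, 114, 73), (154, 138, 116), (151, 134, 112), (151, 136, 115)]
[(171, 164, 152), (148, 134, 111), (194, 179, 136), (200, 185, 142), (200, 184, 141), (194, 178, 137), (143, 124, 85), (136, 113, 77), (150, 133, 113), (150, 134, 114)]
[(153, 140, 122), (135, 118, 93), (198, 182, 139), (199, 183, 140), (196, 183, 138), (198, 184, 141), (136, 124, 93), (156, 125, 74), (150, 133, 112), (149, 133, 112)]
[(143, 128, 117), (139, 121, 96), (198, 183, 140), (199, 185, 142), (194, 178, 135), (198, 183, 141), (140, 123, 97), (166, 134, 78), (135, 122, 103), (152, 134, 112)]
[(109, 97, 99), (148, 131, 110), (139, 122, 87), (199, 183, 139), (201, 185, 142), (154, 139, 104), (128, 111, 80), (147, 122, 76), (138, 124, 101), (149, 136, 113)]
[(145, 129, 110), (149, 133, 114), (133, 114, 83), (155, 126, 73), (127, 111, 83), (146, 124, 82), (158, 128, 76), (103, 89, 64), (150, 134, 112), (148, 131, 110)]
[(142, 128, 105), (142, 127, 106), (153, 137, 115), (148, 131, 109), (134, 113, 75), (129, 104, 61), (107, 93, 71), (151, 135, 115), (148, 131, 108), (148, 133, 110)]
[613.95082008 339.71107047]
73 [224.  53.] [250.  81.]
48 [224.  51.] [257.  87.]
0 [231.  56.] [260.  87.]
```

```bash
python3 -m pendant '[[0,0,0.01,0,0,8.2,0.05],[0,0,0.01,0,0,8.2,0.05],[0,0,0.01,0,0,8.2,0.05],[0,0,0.01,0,0,8.2,0.05],[0,0,0.01,0,0,8.2,0.05],[0,0,0.01,0,0,8.2,0.05],[0,0,0.01,0,0,8.2,0.05],[0,0,0.01,0,0,8.2,0.05],[0,0,0.01,0,0,8.2,0.05],[0,0,0.01,0,0,8.2,0.05],[0,0,0.01,0,0,8.2,0.05]]' | head -2;  python3 -m pendant '[[-0.0115,-0.033,0,0,0,0,0.05],[-0.0115,-0.033,0,0,0,0,0.05],[-0.0115,-0.033,0,0,0,0,0.05],[0,0,0,0,0,0,0.05]]' |head -2
python3 - <<'E'
from h import *
go(613,340.5,53,-14.1)
E
```

```text
clock: 11.3
position: [509.3, 328.3, 148.9]
clock: 11.7
position: [617.2, 337.2, 148.1]
shift [-0.0022  0.0049  0.0951] turn wz -0.3 fingers heading 165.6 tilt 0.05 j6 -0.98 t 11.7
```

View pics/top6.png

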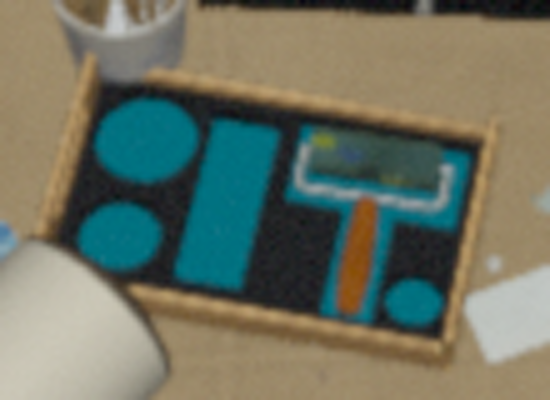

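The brayer lies in the T: roller in the cross-bar, handle in the stem. Next, the bottle.

```bash
python3 -m pendant '[[-0.002,0.005,0.035,0,0,0,0.05],[0,0,0.035,0,0,0,0.05],[0,0,0.025,0,0,0,0.05],[0,0,0,0,0,0,0.05]]'|head -2; python3 -c "
from h import *
go(613,340.5,53,-14.1)"; python3 -m pendant '[[0,0,0,0,0,0,0.015],[0,0,0,0,0,0,0.015],[0,0,0,0,0,0,0.015],[0,0,0,0,0,0,0.015]]'; python3 -m pendant '[[0,0,-0.03,0,0,0,0.015],[0,0,-0.04,0,0,0,0.015],[0,0,-0.04,0,0,0,0.015],[0,0,0,0,0,0,0.015]]'
python3 - <<'E'
from h import *
go(512,-77.3,155,-14.1)
E
```

```text
clock: 12.1
position: [606.3, 339.1, 49.8]
shift [-0.003  -0.0062 -0.0033] turn wz -0.2 fingers heading 165.7 tilt 0.6 j6 -0.99 t 12.1
clock: 12.5
position: [609.9, 343.1, 56.6]
ee_rot: [-0.614, 0.789, -0.0, 0.002]
contact_force: [-0.4, -0.1, 2.2]
gripper_width: 25.2
grasp_force: 59.1
clock: 12.9
position: [612.2, 344.6, 173.3]
ee_rot: [-0.615, 0.789, -0.001, 0.008]
contact_force: [0.4, 0.7, 0.4]
gripper_width: 25.7
grasp_force: 59.0
shift [ 0.4338 -0.0055  0.0135] turn wz -0.0 fingers heading 165.9 tilt 0.87 j6 -0.99 t 12.9
```

```bash
python3 -m pendant '[[0.048,-0.0006,0,0,0,0,0.015],[0.048,-0.0006,0,0,0,0,0.015],[0.048,-0.0006,0,0,0,0,0.015],[0.048,-0.0006,0,0,0,0,0.015],[0.048,-0.0006,0,0,0,0,0.015],[0.048,-0.0006,0,0,0,0,0.015],[0.048,-0.0006,0,0,0,0,0.015],[0.048,-0.0006,0,0,0,0,0.015],[0.048,-0.0006,0.01,0,0,0,0.015],[0,0,0.01,0,0,0,0.015],[0,0,0,0,0,0,0.015],[0,0,0,0,0,0,0.015]]' 
python3 - <<'E'
from h import *
go(512,-77.3,67,-14.1)
d=cam("wrist");save(d,"w7");np.save("w7.npy",d,allow_pickle=True)
print([np.round(proj(d,p),0) for p in ([512,-77.3,25],[513,-77,150])], d["xyz"])
h=cv2.cvtColor(d["image"],cv2.COLOR_RGB2HSV)
E
```

```text
clock: 14.1
position: [508.9, -77.1, 144.9]
ee_rot: [-0.615, 0.789, -0.0, 0.0]
contact_force: [0.2, 0.3, -0.4]
gripper_width: 25.9
grasp_force: 59.0
shift [-0.0006 -0.003   0.0779] turn wz -0.0 fingers heading 165.9 tilt 0.04 j6 -0.41 t 14.1
[array([275., 213.]), array([270., 323.])] [ 489.40003267 -155.89176412  263.11519827]
```

```bash
python3 -m pendant '[[-0.0005,-0.003,0.03,0,0,0,0.015],[0,0,0.03,0,0,0,0.015],[0,0,0.01,0,0,0,0.015],[0,0,0,0,0,0,0.015],[0,0,0,0,0,0,0.015]]'; python3 -m pendant '[[0,0,0.003,0,0,0,0.015],[0,0,0.0,0,0,0,0.015]]';python3 -m pendant '[[0,0,0.002,0,0,0,0.015],[0,0,0.0,0,0,0,0.015]]'
```

```text
clock: 14.65
position: [512.7, -77.2, 75.6]
ee_rot: [-0.615, 0.788, -0.001, 0.001]
contact_force: [-0.3, -0.5, -0.2]
gripper_width: 25.8
grasp_force: 59.0
clock: 14.85
position: [512.0, -77.7, 72.5]
ee_rot: [-0.614, 0.789, -0.0, 0.001]
contact_force: [-0.2, -0.2, -0.7]
gripper_width: 26.0
grasp_force: 59.0
clock: 15.05
position: [511.5, -77.9, 69.8]
ee_rot: [-0.614, 0.789, -0.0, 0.0]
contact_force: [0.3, -0.0, -0.2]
gripper_width: 25.7
grasp_force: 59.0
```

```bash
for i in 1; do :; done; python3 -m pendant '[[0,0,0.002,0,0,0,0.015],[0,0,0.0,0,0,0,0.015]]'|grep -E "posi|contact";python3 -m pendant '[[0,0,0.0015,0,0,0,0.015],[0,0,0.0,0,0,0,0.015]]'|grep -E "posi|contact";python3 -m pendant '[[0,0,0.0015,0,0,0,0.015],[0,0,0.0,0,0,0,0.015]]'|grep -E "posi|contact"
```

```text
position: [511.7, -77.9, 67.7]
contact_force: [0.5, 0.5, 1.1]
position: [511.9, -77.9, 67.3]
contact_force: [-1.8, 0.9, 8.3]
position: [512.1, -78.0, 67.1]
contact_force: [-4.9, 1.7, 16.7]
```

```bash
python3 -m pendant '[[0,0,-0.001,0,0,0,0.015],[0,0,0,0,0,0,0.04],[0,0,0,0,0,0,0.04],[0,0,0,0,0,0,0.04],[0,0,-0.03,0,0,0,0.04],[0,0,-0.04,0,0,0,0.04],[0,0,-0.04,0,0,0,0.04],[0,0,0,0,0,0,0.04]]'
python3 - <<'E'
from h import *
b=np.load("w3.npy",allow_pickle=True).item()
h=cv2.cvtColor(b["image"],cv2.COLOR_RGB2HSV).astype(int)
x0,y0,x1,y1=395,80,445,205
s=b["image"][y0:y1,x0:x1].astype(int)
m=np.zeros(h.shape[:2],np.uint8);m[y0:y1,x0:x1]=((h[...,1]<45)&(h[...,2]>120)|((h[...,0]>100)&(h[...,0]<125)&(h[...,1]>80)))[y0:y1,x0:x1]
m=cv2.morphologyEx(m,cv2.MORPH_CLOSE,np.ones((7,7),np.uint8))
c=max(cv2.findContours(m,cv2.RETR_EXTERNAL,cv2.CHAIN_APPROX_NONE)[0],key=cv2.contourArea)
P=np.array([onz(b,*q[0],10) for q in c],np.float32);r=cv2.minAreaRect(P);print(r)
f=cv2.fitLine(P,cv2.DIST_L2,0,.01,.01).ravel();print(f,np.degrees(np.arctan2(f[1],f[0])))
s=arm.read_state();t=cam("top");print(s["position"])
tt=cam("wrist");save(tt,"w8")
E
```

```text
clock: 16.45
position: [515.0, -77.8, 181.1]
ee_rot: [-0.615, 0.789, -0.004, 0.005]
contact_force: [1.8, 0.2, -0.9]
gripper_width: 39.7
grasp_force: 0.0
((488.3720397949219, -463.0624084472656), (141.57989501953125, 41.574134826660156), 5.585771083831787)
[ 9.9117827e-01  1.3253544e-01  4.9350964e+02 -4.6391998e+02] 7.61613
[514.95762896 -77.8149972  181.07349428]
```

```bash
python3 -m pendant '[[0.0475,-0.0087,-0.002,0,0,0,0.07],[0.0475,-0.0087,-0.002,0,0,0,0.07],[0.0475,-0.0087,-0.002,0,0,0,0.07],[0.0475,-0.0087,-0.002,0,0,0,0.07],[0.0475,-0.0087,-0.002,0,0,0,0.07],[0.0475,-0.0087,-0.002,0,0,0,0.07],[0.0475,-0.0087,-0.002,0,0,0,0.07],[0.0475,-0.0087,-0.002,0,0,0,0.07],[0,0,0,0,0,8.5,0.07],[0,0,0,0,0,8.5,0.07],[0,0,0,0,0,8.5,0.07],[0,0,0,0,0,8.5,0.07]]' | head -2;  python3 -m pendant '[[0,0,0,0,0,8.5,0.07],[0,0,0,0,0,8.5,0.07],[0,0,0,0,0,8.5,0.07],[0,0,0,0,0,8.5,0.07],[0,0,0,0,0,0,0.07],[0,0,0,0,0,0,0.07]]' |head -2
python3 - <<'E'
from h import *
go(490,-463,29,96.6)
b=cam("wrist");save(b,"w9");np.save("w9.npy",b,allow_pickle=True)
E
```

```text
clock: 17.75
position: [484.9, -463.0, 188.4]
clock: 18.35
position: [485.3, -463.0, 189.7]
shift [-0.005  -0.001   0.1607] turn wz 1.4 fingers heading 98.0 tilt 0.18 j6 -0.91 t 18.4
```

View pics/w9.png

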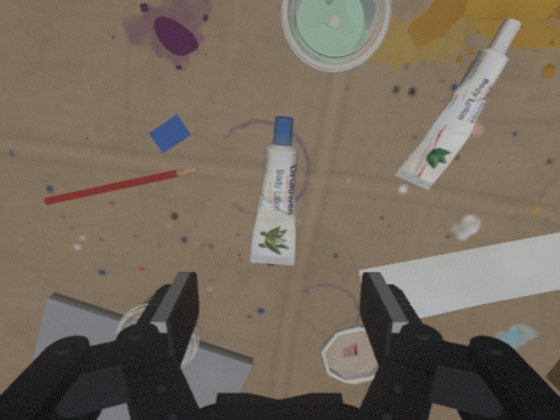

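The blue-capped tube runs from its crimp end at (272,263) to its cap tip at (284,118). The white-capped tube is well clear of it, at (460,105).

```bash
python3 - <<'E'
from h import *
b=np.load("w9.npy",allow_pickle=True).item()
for z in (5,12,18):
    a=onz(b,272,264,z);c=onz(b,284.5,117,z);d=c-a
    print(z,a.round(1),c.round(1),"mid",((a+c)/2).round(1),"len",np.hypot(*d).round(1),"head",np.degrees(np.arctan2(d[1],d[0])).round(1), "w25",np.hypot(*(onz(b,251,263,z)-onz(b,294,265,z))).round(1),"wmid",np.hypot(*(onz(b,261,190,z)-onz(b,297,192,z))).round(1))
E
```

```text
5 [ 558.1 -459.1] [ 423.4 -466.5] mid [ 490.8 -462.8] len 134.9 head -176.9 w25 40.6 wmid 31.8
12 [ 554.6 -459.4] [ 423.  -466.7] mid [ 488.8 -463. ] len 131.8 head -176.9 w25 39.7 wmid 31.0
18 [ 551.6 -459.7] [ 422.7 -466.8] mid [ 487.1 -463.3] len 129.1 head -176.9 w25 38.9 wmid 30.4
```

```bash
python3 -m pendant '[[-0.005,-0.001,0.04,0,0,4.9,0.07],[0,0,0.04,0,0,0,0.07],[0,0,0.04,0,0,0,0.07],[0,0,0.022,0,0,0,0.07],[0,0,0,0,0,0,0.07],[0,0,0,0,0,0,0.07]]'|head -2; python3 -c "
from h import *
go(490.5,-463,30,93.1)"
```

```text
clock: 19.0
position: [491.2, -464.0, 49.8]
shift [0.0007 0.001  0.0198] turn wz -0.1 fingers heading 93.0 tilt 0.03 j6 -1.0 t 19.0
```

```bash
python3 -m pendant '[[0.0005,0.001,0.0195,0,0,0,0.07],[0,0,0,0,0,0,0.07],[0,0,0,0,0,0,0.01],[0,0,0,0,0,0,0.01],[0,0,0,0,0,0,0.01],[0,0,0,0,0,0,0.01],[0,0,0,0,0,0,0.01],[0,0,0,0,0,0,0.01]]'; python3 -m pendant '[[0,0,-0.03,0,0,0,0.01],[0,0,-0.04,0,0,0,0.01],[0,0,-0.04,0,0,0,0.01],[0,0,0,0,0,0,0.01],[0,0,0,0,0,0,0.01]]'
python3 -c "
from h import *
go(603.5,62.3,140,-14.1+90)
d=cam('wrist');save(d,'w10')"
```

```text
clock: 19.8
position: [491.4, -463.4, 32.4]
ee_rot: [-0.026, 1.0, -0.001, 0.001]
contact_force: [-1.1, 1.6, 5.7]
gripper_width: 30.4
grasp_force: 59.3
clock: 20.3
position: [490.8, -462.8, 141.8]
ee_rot: [-0.025, 1.0, -0.001, 0.001]
contact_force: [-0.9, -0.0, -1.2]
gripper_width: 30.1
grasp_force: 59.4
shift [-0.1391  0.5187  0.0015] turn wz 17.0 fingers heading 92.9 tilt 0.19 j6 -1.0 t 20.3
```

```bash
python3 -m pendant '[[-0.0126,0.0472,0,0,0,0,0.01],[-0.0126,0.0472,0,0,0,0,0.01],[-0.0126,0.0472,0,0,0,0,0.01],[-0.0126,0.0472,0,0,0,0,0.01],[-0.0126,0.0472,0,0,0,0,0.01],[-0.0126,0.0472,0,0,0,0,0.01],[-0.0126,0.0472,0,0,0,0,0.01],[-0.0126,0.0472,0,0,0,0,0.01],[-0.0126,0.0472,0,0,0,0,0.01],[-0.0126,0.0472,0,0,0,0,0.01],[-0.0126,0.0472,0,0,0,0,0.01]]' |head -2;  python3 -m pendant '[[0,0,0,0,0,8.5,0.01],[0,0,0,0,0,8.5,0.01],[0,0,0,0,0,0,0.01],[0,0,0,0,0,0,0.01],[0,0,0,0,0,0,0.01]]'
python3 -c "
from h import *
go(603.5,62.3,55,-14.1+90)
d=cam('wrist');save(d,'w11')"
```

```text
clock: 21.45
position: [601.5, 64.6, 138.3]
clock: 21.95
position: [602.1, 62.4, 139.4]
ee_rot: [0.122, 0.993, -0.0, -0.001]
contact_force: [1.0, -0.8, -0.1]
gripper_width: 30.3
grasp_force: 59.4
shift [-0.0015  0.0003  0.0844] turn wz 0.1 fingers heading 76.0 tilt 0.08 j6 -2.19 t 21.9
```

View pics/w11.png

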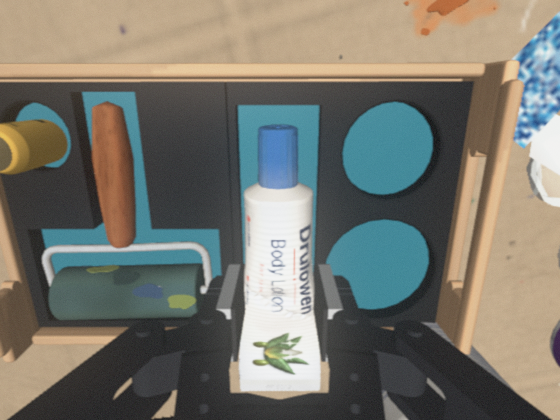

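The tube hangs aligned over the slot (277,110 to 280,385). The brayer and the bottle both look right in their pockets.

```bash
python3 -m pendant '[[-0.0015,0,0.04,0,0,0,0.01],[0,0,0.035,0,0,0,0.01],[0,0,0.01,0,0,0,0.01],[0,0,0,0,0,0,0.01],[0,0,0,0,0,0,0.01]]'; python3 -m pendant '[[0,0,0.004,0,0,0,0.01],[0,0,0,0,0,0,0.01]]'
```

```text
clock: 22.5
position: [605.1, 62.6, 56.5]
ee_rot: [0.122, 0.993, 0.0, 0.001]
contact_force: [-0.3, 0.5, 0.6]
gripper_width: 30.2
grasp_force: 59.5
clock: 22.7
position: [604.4, 62.7, 52.2]
ee_rot: [0.123, 0.992, 0.0, 0.001]
contact_force: [-0.7, -0.6, -0.2]
gripper_width: 30.4
grasp_force: 59.4
```

```bash
python3 -m pendant '[[0,0,0.003,0,0,0,0.01],[0,0,0,0,0,0,0.01]]'|grep -E "posi|conta"; python3 -m pendant '[[0,0,0.002,0,0,0,0.01],[0,0,0,0,0,0,0.01]]'|grep -E "posi|conta"; python3 -m pendant '[[0,0,0.002,0,0,0,0.01],[0,0,0,0,0,0,0.01]]'|grep -E "posi|conta"
```

```text
position: [603.8, 62.5, 48.2]
contact_force: [-0.7, -1.2, -0.8]
position: [603.7, 62.5, 45.9]
contact_force: [-0.2, -0.2, 0.2]
position: [603.7, 62.5, 43.8]
contact_force: [0.3, 0.9, -1.4]
```

```bash
python3 -m pendant '[[0,0,0.001,0,0,0,0.01],[0,0,0,0,0,0,0.033],[0,0,0,0,0,0,0.033],[0,0,0,0,0,0,0.033]]';  python3 -m pendant '[[0,0,-0.01,0,0,0,0.033],[0,0,-0.02,0,0,0,0.036],[0,0,-0.04,0,0,0,0.05],[0,0,-0.04,0,0,0,0.05],[0,0,0,0,0,0,0.05]]'
python3 - <<'E'
from h import *
d=cam("wrist");save(d,"w12");np.save("w12.npy",d,allow_pickle=True)
for n,(x,y) in {"slotcorners":(75,0)}.items(): pass
h=cv2.cvtColor(d["image"],cv2.COLOR_RGB2HSV).astype(int)
m=((h[...,0]>104)&(h[...,0]<125)&(h[...,1]>130)&(h[...,2]>80)).astype(np.uint8)
c=max(cv2.findContours(m,cv2.RETR_EXTERNAL,cv2.CHAIN_APPROX_NONE)[0],key=cv2.contourArea)
M=cv2.moments(c);u,v=M["m10"]/M["m00"],M["m01"]/M["m00"];p=onz(d,u,v,22)
a=np.radians(-14.1);U=np.array([[np.cos(a),np.sin(a)],[-np.sin(a),np.cos(a)]])
print((u,v),cv2.boundingRect(c),p,"insert",U@(p-np.array([614.2,105])))
go(539.4,431.8,200,0)
E
```

```text
clock: 23.7
position: [603.9, 62.5, 43.1]
ee_rot: [0.123, 0.992, 0.0, 0.0]
contact_force: [-0.6, -0.8, -0.3]
gripper_width: 32.8
grasp_force: 7.2
clock: 24.2
position: [607.7, 63.3, 160.8]
ee_rot: [0.122, 0.993, 0.002, 0.007]
contact_force: [-0.2, 0.3, 0.4]
gripper_width: 50.1
grasp_force: 0.0
(271.4082321187584, 111.13495276653171) (264, 102, 17, 21) [542.05838596  75.4628887 ] insert [-62.77244888 -46.22199782]
shift [ 0.1537  0.3417 -0.042 ] turn wz 75.9 fingers heading 75.9 tilt 0.49 j6 -2.19 t 24.2
```

```bash
python3 -m pendant '[[0,0,-0.003,0,0,-8.2,0.06],[0,0,-0.003,0,0,-8.2,0.06],[0,0,0,0,0,-8.2,0.06],[0,0,0,0,0,-8.2,0.06],[0,0,0,0,0,-8.2,0.06],[0,0,0,0,0,-8.2,0.06],[0,0,0,0,0,-8.2,0.06],[0,0,0,0,0,-8.2,0.06],[0,0,0,0,0,-8.2,0.06],[0,0,0,0,0,-8.2,0.06],[0,0,0,0,0,-8,0.085]]' |head -2;  python3 -m pendant '[[-0.0425,0.0194,0,0,0,0,0.085],[-0.0425,0.0194,0,0,0,0,0.085],[-0.0425,0.0194,0,0,0,0,0.085],[-0.0425,0.0194,0,0,0,0,0.085],[-0.0425,0.0194,0,0,0,0,0.085],[-0.0425,0.0194,0,0,0,0,0.085],[-0.0425,0.0194,0,0,0,0,0.085],[-0.0425,0.0194,0,0,0,0,0.085],[0,0,0,0,0,0,0.085],[0,0,0,0,0,0,0.085]]'|head -2
python3 - <<'E'
from h import *
w=np.load("w6.npy",allow_pickle=True).item()
h=cv2.cvtColor(w["image"],cv2.COLOR_RGB2HSV)
m=(h[...,2]<60).astype(np.uint8);k=np.zeros_like(m);k[125:230,105:225]=m[125:230,105:225]
c=max(cv2.findContours(k,cv2.RETR_EXTERNAL,cv2.CHAIN_APPROX_NONE)[0],key=cv2.contourArea)
G=np.array([onz(w,*q[0],76) for q in c],np.float32);print(cv2.minEnclosingCircle(G),cv2.fitEllipse(G),cv2.boundingRect(c))
w1=np.load("w1.npy",allow_pickle=True).item()
h=cv2.cvtColor(w1["image"],cv2.COLOR_RGB2HSV);m=(h[...,2]<60).astype(np.uint8);k=np.zeros_like(m);k[20:110,155:245]=m[20:110,155:245]
c=max(cv2.findContours(k,cv2.RETR_EXTERNAL,cv2.CHAIN_APPROX_NONE)[0],key=cv2.contourArea)
G=np.array([onz(w1,*q[0],76) for q in c],np.float32);print(cv2.minEnclosingCircle(G),cv2.fitEllipse(G))
for d,b in((w,"w6"),(w1,"w1")):
  for z in(76,53,0):
    q=np.array([proj(d,[537+33.5*np.cos(a),432+33.5*np.sin(a),z]) for a in np.linspace(0,6.28,40)]);print(b,z,q.min(0).round(),q.max(0).round())
d=cam("wrist");save(d,"w13")
go(537,432,71,-14.1)
E
```

```text
clock: 25.35
position: [603.2, 62.4, 158.3]
clock: 26.35
position: [535.0, 430.7, 157.7]
((542.1234130859375, 429.9933776855469), 34.84331512451172) ((541.8071899414062, 430.114501953125), (62.85360336303711, 69.3599624633789), 22.36841583251953) (121, 142, 78, 75)
((538.7401123046875, 432.04937744140625), 33.19013595581055) ((538.7747802734375, 432.13250732421875), (62.48225784301758, 65.45050048828125), 131.35462951660156)
w6 76 [121. 148.] [198. 222.]
w6 53 [131. 144.] [203. 214.]
w6 0 [151. 137.] [213. 198.]
w1 76 [165.  30.] [233. 104.]
w1 53 [171.  34.] [236. 103.]
w1 0 [184.  41.] [241. 102.]
shift [-0.0029 -0.001   0.0871] turn wz 0.0 fingers heading 165.9 tilt 0.13 j6 -1.16 t 26.4
```

```bash
python3 -m pendant '[[-0.0015,-0.0048,0.03,0,0,0,0.085],[0,0,0.03,0,0,0,0.085],[0,0,0.02,0,0,0,0.085],[0,0,0.01,0,0,0,0.085],[0,0,0,0,0,0,0.085],[0,0,0,0,0,0,0.085]]'|grep -E "posi|conta"; python3 -m pendant '[[0,0,0.0,0,0,0,0.05],[0,0,0,0,0,0,0.05],[0,0,0,0,0,0,0.05],[0,0,0,0,0,0,0.05],[0,0,0,0,0,0,0.05]]'
```

```text
position: [542.0, 430.1, 70.2]
contact_force: [0.2, 0.2, -0.8]
clock: 27.5
position: [541.4, 431.3, 71.5]
ee_rot: [-0.615, 0.788, 0.0, 0.001]
contact_force: [-2.8, 0.4, 5.4]
gripper_width: 63.1
grasp_force: 65.8
```

```bash
python3 -m pendant '[[0,0,-0.02,0,0,0,0.05],[0,0,-0.03,0,0,0,0.05],[0,0,-0.04,0,0,0,0.05],[0,0,-0.02,0,0,0,0.05],[0,0,0,0,0,0,0.05],[0,0,0,0,0,0,0.05]]';python3 -c "
from h import *
go(662.2,123.9,180,-14.1)"
```

```text
clock: 28.1
position: [540.2, 429.9, 177.9]
ee_rot: [-0.615, 0.789, 0.0, -0.001]
contact_force: [-0.7, -0.4, -4.4]
gripper_width: 62.9
grasp_force: 67.0
shift [ 0.267  -0.1929 -0.0022] turn wz -0.0 fingers heading 165.9 tilt 0.12 j6 -1.15 t 28.1
```

```bash
python3 - <<'E'
from h import *
t=cam("top");s=cam("scene");np.save("t14.npy",t,allow_pickle=True);np.save("s14.npy",s,allow_pickle=True)
u,v=proj(s,[662,124,60]);print(u,v,proj(t,[662,124,60]))
x0,y0=int(u)-50,int(v)-65
a=cv2.resize(s["image"][y0:y0+100,x0:x0+100],(400,400),interpolation=cv2.INTER_CUBIC)
b=cv2.resize(t["image"][110:210,190:290],(400,400),interpolation=cv2.INTER_CUBIC)
cv2.imwrite("pics/m14.png",np.hstack([a,b])[:,:,::-1]);print(x0,y0)
E
```

```text
204.05898284630678 202.066113941763 (np.float64(232.9978137944414), np.float64(166.6587318336869))
154 137
```

View pics/m14.png

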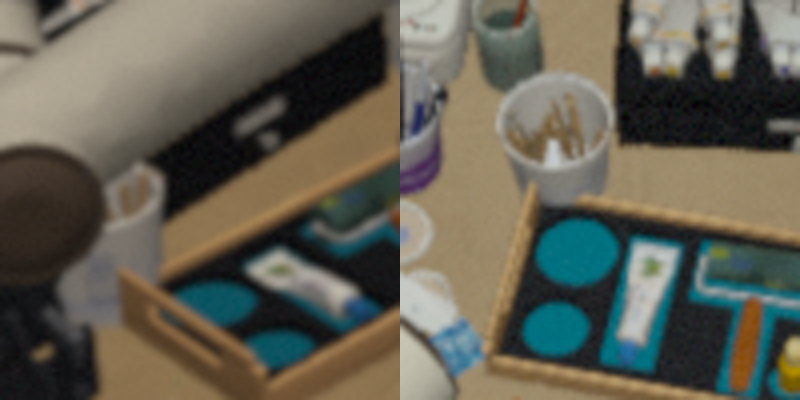

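The kit so far sits in its pockets. The stick container stands just behind the tray's far-left corner, its rim at about (157,118) in the right crop. I'll work out its clearance.

```bash
python3 - <<'E'
from h import *
t=np.load("t14.npy",allow_pickle=True).item();s=np.load("s14.npy",allow_pickle=True).item()
print("base near edge",onz(t,231.5,161.5,0).round(), "scene",onz(s,178,218,0).round())
for z in (80,100,120,140):
    print(z,"rim L/R/near/far",[onz(t,190+u/4,110+v/4,z).round().tolist() for u,v in((100,120),(212,120),(157,165),(157,73))], "scene right rim",onz(s,154+163/4,137+178/4,z).round())
print("well",662,124)
E
```

```text
base near edge [722. 134.] scene [739. 175.]
80 rim L/R/near/far [[773.0, 192.0], [769.0, 83.0], [719.0, 137.0], [826.0, 136.0]] scene right rim [747.  65.]
100 rim L/R/near/far [[760.0, 190.0], [755.0, 82.0], [706.0, 135.0], [812.0, 135.0]] scene right rim [724.  89.]
120 rim L/R/near/far [[746.0, 188.0], [742.0, 81.0], [694.0, 134.0], [798.0, 133.0]] scene right rim [702. 112.]
140 rim L/R/near/far [[733.0, 185.0], [729.0, 81.0], [681.0, 132.0], [784.0, 132.0]] scene right rim [679. 136.]
well 662 124
```

```bash
python3 -m pendant '[[0.0381,-0.0276,0,0,0,0,0.05],[0.0381,-0.0276,0,0,0,0,0.05],[0.0381,-0.0276,0,0,0,0,0.05],[0.0381,-0.0276,0,0,0,0,0.05],[0.0381,-0.0276,0,0,0,0,0.05],[0.0381,-0.0276,0,0,0,0,0.05],[0.0381,-0.0276,0,0,0,0,0.05],[0,0,0,0,0,0,0.05]]' |head -2;  python3 -m pendant '[[0,0,0,0,0,7.5,0.05],[0,0,0,0,0,7.5,0.05],[0,0,0,0,0,7.5,0.05],[0,0,0,0,0,7.5,0.05],[0,0,0,0,0,7.5,0.05],[0,0,0,0,0,7.5,0.05],[0,0,0,0,0,0,0.05],[0,0,0,0,0,0,0.05]]'
python3 -c "
from h import *
go(662,124,85,-59.1)
d=cam('wrist');save(d,'w15')"
```

```text
clock: 29.0
position: [664.1, 118.7, 176.4]
clock: 29.8
position: [663.0, 124.7, 177.6]
ee_rot: [-0.268, 0.963, -0.0, -0.001]
contact_force: [0.1, -0.1, -3.3]
gripper_width: 62.9
grasp_force: 67.2
shift [ 0.001  -0.0002  0.0926] turn wz 0.2 fingers heading 121.1 tilt 0.15 j6 -1.45 t 29.8
```

```bash
python3 -m pendant '[[0,0,0.03,0,0,0,0.05],[0,0,0.03,0,0,0,0.05],[0,0,0.02,0,0,0,0.05],[0,0,0.007,0,0,0,0.05],[0,0,0,0,0,0,0.05],[0,0,0,0,0,0,0.05]]'|grep -E "posi|cont"; python3 -m pendant '[[0,0,0.004,0,0,0,0.05],[0,0,0,0,0,0,0.05]]'|grep -E "posi|cont"; python3 -m pendant '[[0,0,0.003,0,0,0,0.05],[0,0,0,0,0,0,0.05]]'|grep -E "posi|cont"
```

```text
position: [664.5, 124.9, 93.3]
contact_force: [0.0, -0.1, -2.8]
position: [663.8, 124.8, 88.8]
contact_force: [0.0, 0.0, -3.6]
position: [663.4, 124.6, 85.0]
contact_force: [-0.9, 0.6, -3.9]
```

```bash
python3 -m pendant '[[0.001,0,0.002,0,0,0,0.05],[0,0,0,0,0,0,0.05]]'|grep -E "posi|cont"; python3 -m pendant '[[0,0,0.0015,0,0,0,0.05],[0,0,0,0,0,0,0.05]]'|grep -E "posi|cont"; python3 -m pendant '[[0,0,0.001,0,0,0,0.05],[0,0,0,0,0,0,0.05]]'|grep -E "posi|cont"
```

```text
position: [662.4, 124.0, 82.8]
contact_force: [1.2, -0.7, -2.2]
position: [662.9, 124.3, 82.6]
contact_force: [-1.8, 0.7, 2.1]
position: [663.1, 124.4, 82.5]
contact_force: [-3.3, 0.8, 6.6]
```

```bash
python3 -m pendant '[[0,0,-0.001,0,0,0,0.05],[0,0,0,0,0,0,0.078],[0,0,0,0,0,0,0.078],[0,0,0,0,0,0,0.078],[0,0,-0.03,0,0,0,0.078],[0,0,-0.04,0,0,0,0.078],[0,0,-0.04,0,0,0,0.078],[0,0,0,0,0,0,0.078]]'|grep -E "posi|cont|wid"; python3 -m pendant '[[0.0168,0.0416,0,0,0,0,0.078],[0.0168,0.0416,0,0,0,0,0.078],[0.0168,0.0416,0,0,0,0,0.078],[0.0168,0.0416,0,0,0,0,0.078],[0.0168,0.0416,0,0,0,0,0.078],[0.0168,0.0416,0,0,0,0,0.078],[0.0168,0.0416,0,0,0,0,0.078],[0.0168,0.0416,0,0,0,0,0.078],[0,0,0,0,0,0,0.078],[0,0,0,0,0,0,0.078]]'|grep -E "posi|cont|wid"
python3 - <<'E'
from h import *
d=cam("wrist");save(d,"w16");np.save("w16.npy",d,allow_pickle=True)
w6=np.load("w6.npy",allow_pickle=True).item()
for w,box in((d,None),(w6,(265,260,335,335))):
  h=cv2.cvtColor(w["image"],cv2.COLOR_RGB2HSV)
  u,v=proj(w,[376.5,340.3,44]);print("expect",u,v)
  m=((h[...,1]<40)&(h[...,2]>140)).astype(np.uint8);k=np.zeros_like(m)
  x0,y0,x1,y1=box or (int(u)-60,int(v)-60,int(u)+60,int(v)+60);k[y0:y1,x0:x1]=m[y0:y1,x0:x1]
  c=max(cv2.findContours(k,cv2.RETR_EXTERNAL,cv2.CHAIN_APPROX_NONE)[0],key=cv2.contourArea)
  G=np.array([onz(w,*q[0],43) for q in c],np.float32);print(cv2.minEnclosingCircle(G),cv2.fitEllipse(G),cv2.boundingRect(c))
go(376.5,340.3,42,-59.1)
E
```

```text
position: [666.4, 124.9, 199.2]
contact_force: [0.7, 0.1, 0.8]
gripper_width: 78.0
position: [375.7, 341.3, 191.6]
contact_force: [0.1, 0.6, 0.5]
gripper_width: 78.1
expect 277.4503661592161 201.34262572127238
((375.8096618652344, 340.1116943359375), 28.025318145751953) ((375.8302307128906, 340.1005859375), (55.17098617553711, 55.1867790222168), 53.210601806640625) (242, 165, 72, 69)
expect 300.7311837653564 299.068709823818
((375.312255859375, 340.6287841796875), 28.179386138916016) ((375.3222961425781, 340.6555480957031), (55.115966796875, 55.342899322509766), 154.96163940429688) (275, 277, 52, 45)
shift [ 0.0002 -0.0004  0.1495] turn wz 0.1 fingers heading 121.0 tilt 0.01 j6 -2.09 t 33.3
```

```bash
python3 -m pendant '[[0,0,0.04,0,0,0,0.078],[0,0,0.04,0,0,0,0.078],[0,0,0.04,0,0,0,0.078],[0,0,0.02,0,0,0,0.078],[0,0,0.01,0,0,0,0.078],[0,0,0,0,0,0,0.078],[0,0,0,0,0,0,0.04],[0,0,0,0,0,0,0.04],[0,0,0,0,0,0,0.04],[0,0,0,0,0,0,0.04],[0,0,0,0,0,0,0.04],[0,0,0,0,0,0,0.04]]'; python3 -m pendant '[[0,0,-0.02,0,0,0,0.04],[0,0,-0.04,0,0,0,0.04],[0,0,-0.04,0,0,0,0.04],[0,0,0,0,0,0,0.04],[0,0,0,0,0,0,0.04]]'
python3 - <<'E'
from h import *
go(577.9,145.1,145,-59.1)
E
```

```text
clock: 34.5
position: [377.3, 341.4, 43.4]
ee_rot: [-0.267, 0.964, 0.001, 0.001]
contact_force: [1.9, -2.0, 6.4]
gripper_width: 52.5
grasp_force: 62.6
clock: 35.0
position: [376.4, 341.0, 142.9]
ee_rot: [-0.266, 0.964, 0.001, 0.001]
contact_force: [-0.1, -0.0, -1.6]
gripper_width: 53.1
grasp_force: 63.1
shift [-0.0723 -0.2716 -0.0025] turn wz -0.0 fingers heading 120.9 tilt 0.21 j6 -2.09 t 35.0
```

```bash
python3 -m pendant '[[-0.0121,-0.0453,0,0,0,0,0.04],[-0.0121,-0.0453,0,0,0,0,0.04],[-0.0121,-0.0453,0,0,0,0,0.04],[-0.0121,-0.0453,0,0,0,0,0.04],[-0.0121,-0.0453,0,0,0,0,0.04],[-0.0121,-0.0453,0,0,0,0,0.04],[0,0,0,0,0,0,0.04],[0,0,0,0,0,0,0.04],[0,0,0,0,0,0,0.04]]'|grep -E "posi|cont|wid"
python3 - <<'E'
from h import *
go(578.3,145.5,54,-59.1)
d=cam("wrist");save(d,"w17");np.save("w17.npy",d,allow_pickle=True)
h=cv2.cvtColor(d["image"],cv2.COLOR_RGB2HSV)
u,v=proj(d,[578,145.1,145]);print("expect lid",u,v)
m=((h[...,1]<40)&(h[...,2]>140)).astype(np.uint8);k=np.zeros_like(m);x0,y0,x1,y1=max(0,int(u)-130),max(0,int(v)-130),int(u)+130,int(v)+130;k[y0:y1,x0:x1]=m[y0:y1,x0:x1]
c=max(cv2.findContours(k,cv2.RETR_EXTERNAL,cv2.CHAIN_APPROX_NONE)[0],key=cv2.contourArea)
G=np.array([onz(d,*q[0],145) for q in c],np.float32);print(cv2.minEnclosingCircle(G),cv2.boundingRect(c))
E
```

```text
position: [577.3, 144.8, 140.4]
contact_force: [-0.7, 0.4, -0.6]
gripper_width: 52.4
shift [-0.0015  0.      0.0864] turn wz 0.0 fingers heading 120.9 tilt 0.15 j6 -1.55 t 35.9
expect lid 279.4331864128878 321.33013487086674
((572.1281127929688, 141.83993530273438), 27.531953811645508) (209, 237, 141, 130)
```

```bash
python3 -m pendant '[[-0.001,0,0.035,0,0,0,0.04],[0,0,0.03,0,0,0,0.04],[0,0,0.01,0,0,0,0.04],[0,0,0,0,0,0,0.04],[0,0,0,0,0,0,0.04]]'|grep -E "posi|cont"; python3 -m pendant '[[0,0,0.004,0,0,0,0.04],[0,0,0,0,0,0,0.04]]'|grep -E "posi|cont"; python3 -m pendant '[[0,0,0.003,0,0,0,0.04],[0,0,0,0,0,0,0.04]]'|grep -E "posi|cont"
```

```text
position: [579.8, 146.2, 67.8]
contact_force: [-0.3, -0.6, -0.4]
position: [579.5, 145.6, 63.5]
contact_force: [0.6, -0.3, -0.8]
position: [579.2, 145.1, 59.6]
contact_force: [0.4, -0.0, -0.6]
```

```bash
python3 -m pendant '[[0,0,0.003,0,0,0,0.04],[0,0,0,0,0,0,0.04]]'|grep -E "posi|cont"; python3 -m pendant '[[0,0,0.002,0,0,0,0.04],[0,0,0,0,0,0,0.04]]'|grep -E "posi|cont"; python3 -m pendant '[[0,0,0.0015,0,0,0,0.04],[0,0,0,0,0,0,0.04]]'|grep -E "posi|cont"
```

```text
position: [579.0, 145.1, 56.2]
contact_force: [-0.2, -0.5, -0.7]
position: [579.3, 145.3, 54.6]
contact_force: [-0.5, 0.2, 0.2]
position: [579.3, 145.3, 54.5]
contact_force: [-2.4, -0.4, 7.5]
```

```bash
python3 -m pendant '[[0,0,-0.001,0,0,0,0.04],[0,0,0,0,0,0,0.068],[0,0,0,0,0,0,0.068],[0,0,0,0,0,0,0.068],[0,0,-0.03,0,0,0,0.068],[0,0,-0.05,0,0,0,0.068],[0,0,-0.05,0,0,0,0.068],[0,0,-0.05,0,0,0,0.068],[0,0,-0.05,0,0,0,0.068],[0.02,0.01,-0.04,0,0,0,0.068],[0,0,0,0,0,0,0.068],[0,0,0,0,0,0,0.068]]'|grep -E "clock|posi|cont|wid"
python3 - <<'E'
from h import *
d=cam("wrist");save(d,"w18");np.save("w18.npy",d,allow_pickle=True);I=d["image"]
h=cv2.cvtColor(I,cv2.COLOR_RGB2HSV).astype(int)
def f(name,m,p,z,r=50):
    u,v=proj(d,[*p,z]);k=np.zeros(m.shape,np.uint8);x0,y0,x1,y1=[max(0,int(t)) for t in(u-r,v-r,u+r,v+r)];k[y0:y1,x0:x1]=m[y0:y1,x0:x1]
    cs=cv2.findContours(k,cv2.RETR_EXTERNAL,cv2.CHAIN_APPROX_NONE)[0]
    if not cs: print(name,"none at",u,v);return
    c=max(cs,key=cv2.contourArea);G=np.array([onz(d,*q[0],z) for q in c],np.float32);e,rad=cv2.minEnclosingCircle(G)
    print(name,"px",round(u),round(v),"target",p,"found",np.round(e,1),"r",round(rad,1))
white=(h[...,1]<40)&(h[...,2]>130)
f("cup",white,(577.9,145.1),55,35)
f("jar lid",h[...,2]<45,(662.2,123.9),87,45)
f("bottle",(h[...,0]>15)&(h[...,0]<32)&(h[...,1]>100),(512,-77),84,30)
f("bluecap",(h[...,0]>104)&(h[...,0]<125)&(h[...,1]>130)&(h[...,2]>70),(543,75),22,25)
f("handle",((h[...,0]<12)|(h[...,0]>172))&(h[...,1]>115),(550,-37),30,45)
E
```

```text
clock: 38.65
position: [556.7, 143.7, 325.3]
contact_force: [0.3, 0.5, -0.7]
gripper_width: 68.3
cup px 270 185 target (577.9, 145.1) found [577.1 144.2] r 28.2
jar lid px 214 247 target (662.2, 123.9) found [713.5 129. ] r 2.2
bottle px 92 8 target (512, -77) found [511.8 -60.1] r 16.2
bluecap px 234 122 target (543, 75) found [543.4  74.4] r 7.5
handle px 139 74 target (550, -37) found [548.8 -35.8] r 47.2
```

```bash
python3 - <<'E'
from h import *
d=np.load("w18.npy",allow_pickle=True).item();I=d["image"];h=cv2.cvtColor(I,cv2.COLOR_RGB2HSV).astype(int)
u,v=proj(d,[662.2,123.9,87]);u,v=int(u),int(v)
print([tuple(int(t) for t in I[v,x]) for x in range(u-50,u+51,10)])
g=cv2.GaussianBlur(cv2.cvtColor(I,cv2.COLOR_RGB2GRAY),(3,3),0)
q=[np.array(proj(d,[662.2+33.5*np.cos(a),123.9+33.5*np.sin(a),87])) for a in np.linspace(0,6.28,13)]
print(u,v,np.round(q).astype(int).tolist())
H=cv2.HoughCircles(g[v-60:v+60,u-60:u+60],cv2.HOUGH_GRADIENT,1.5,20,param1=60,param2=20,minRadius=30,maxRadius=42)
if H is not None:
  for c in H[0][:3]:print(c[2],onz(d,c[0]+u-60,c[1]+v-60,87))
m=((h[...,2]<62)).astype(np.uint8)[v-55:v+55,u-55:u+55]
c=max(cv2.findContours(m,cv2.RETR_EXTERNAL,cv2.CHAIN_APPROX_NONE)[0],key=cv2.contourArea);print(cv2.boundingRect(c),cv2.contourArea(c))
t=cam("top");hb=cv2.cvtColor(t["image"],cv2.COLOR_RGB2HSV).astype(int)
u,v=proj(t,[512,-77,84]);print("bottle expected top px",u,v)
ys,xs=np.where(((hb[...,0]>18)&(hb[...,0]<32)&(hb[...,1]>110))[int(v)-10:int(v)+14,int(u)-10:int(u)+10]);print(xs.mean()+int(u)-10,ys.mean()+int(v)-10,len(xs))
E
```

```text
[(163, 144, 119), (166, 147, 122), (200, 168, 131), (57, 54, 56), (55, 50, 52), (55, 52, 54), (51, 50, 49), (54, 51, 50), (56, 52, 51), (92, 81, 66), (131, 110, 87)]
213 246 [[200, 270], [215, 274], [230, 271], [241, 261], [244, 247], [240, 233], [228, 222], [212, 218], [197, 222], [186, 232], [183, 246], [188, 260], [200, 270]]
37.8 [650.09581921 123.00722295]
41.1 [626.91907647 118.02755176]
32.85 [719.90441045  83.96158978]
(0, 7, 107, 77) 3313.0
bottle expected top px 287.6147557810975 196.51740071149814
288.4078947368421 202.0 76
```

```bash
python3 -c "
from bench import arm
print(arm.job_done())"
```

```text
the job is handed in; nothing more can be done
None
```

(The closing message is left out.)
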